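# Unhook the wash basket past a sprung keeper and seat it in the bath

## Robot

A 6-joint arm with a two-finger parallel gripper is mounted at the origin on the work surface. World frame = base frame: x ahead of the robot, y to its left, z up, the work surface at z = 0. Lengths are in m, angles in degrees, forces in N, time in s.
With the tool pointing down it reaches from about 0.3 to 0.75 m from the base axis. Payload 8.5 kg.
Tool frame: the origin (TCP) lies on the centre line of the jaws, within the pads' length; the fingertips stand tips_ahead ahead of it and the grasp point (between the pads) lies 3 mm ahead of it (tips_ahead is the distance from the TCP to the fingertips, in m); z points along the fingers, y is the line along which they close (so a half turn about z gives the same grasp; the last joint's range is limited). The gripper opens to 85 mm and grips with 20 to 120 N. Pads are 22 mm wide; open, the fingers measure 114 mm over their backs; the gripper's body (76 mm by 85 mm) begins 54 mm behind the grasp point. The pads swing forward as they close: fully open they stand 13 mm farther back than shut.
Start: joints at [-80.117, 21.807, 74.336, -0, 83.858, -12.336], TCP at [0.208, -0.509, 0.253] pointing down, gripper open.
Joint ranges: [-178.18, 178.18], [-50.72, 133.34], [12.68, 142.11], [-81.47, 261.47], [9.98, 163.14], [-165.26, 165.26]. Speed limits (degrees/s): [136.94, 136.94, 180, 180, 180, 180].

## Interface

Orientations are given as a 3x3 rotation matrix whose columns are the frame's x, y, z axes.
In Python, from rig import observe, get_image, close_job, tips_ahead gives the robot as it stands.
- The arm moves only by the shell command python3 -m creep 'ROWS' [FORCE]. ROWS is a JSON list of rows, 1 to 10 of them, each an object with the fields trans (a list: dx, dy, dz in m), turn (a turn about the tool's z in degrees), aperture (the finger opening in m); a field left out counts as zero (the opening has to be given); each row shifts and turns the commanded pose from where the row before left it, along the tool's axes as they then stand; what a row does not reach is not made up. A row lasts 1/10 s, in which the tool goes at most 0.05 m and 8.59 degrees, less where a joint would pass 70% of its speed; a pose out of reach is approached as far as the arm can. The fingers move at their own pace and stop on an object; FORCE is the grip in N (left out, the last holds). Time passes only in rows, so rows that do not move let the fingers close. It prints the time, the measured TCP pose, the force, the opening and the grip force at its end. Input that does not fit is refused with a message, and nothing moves.
- observe(): the state, without advancing time (a new reading comes with each control period).
- get_image(name): name is "scene" or "top" or "wrist"; returns a dict with "pixels" (480x640x3 uint8, red, green, blue), "depth" (480x640 float32, m along the optical axis (not along the pixel's ray), 0 where there is no reading), "K" (3x3 intrinsics, pixels), "distortion" ([k1, k2, p1, p2, k3] as OpenCV has them; the pictures are not rectified), "extrinsics" (4x4, takes a point from world to camera coordinates). Camera axes: x right, y down, z forward; pixel columns grow to the right and rows downward; lengths in m; the calibration is good to about 2 mm. A picture is of the moment at which its call begins.
- close_job(): hands the job in; it is judged then, once.
The state is a dict: "time_s": time; "q": joint angles; "qvel": joint speeds; "joint_efforts": joint torques, N m; "position": TCP position; "tool_rot": TCP orientation; "ft_force": force on the tool from outside, world axes, zero at the start; "wrist_torque": the same for the moment, N m; "grip_width": finger opening in m; "gripper_force": force on a finger pad.
Only numpy, scipy, OpenCV 4.12 (cv2) and the standard library are available. Lean on these libraries where they do the work, as an engineer would, in place of code of your own. Each camera call takes 0.05 s, during which the arm holds its last target. There are 200 camera calls.

## Task

Take the small wire wash basket off its hook stand: lift it gently up the deep hook, against the sprung keeper, until its crossbar clears the upturned tip, then draw it out. Set it fully home in the well of the wash bath, without forcing the hook or the bath, let go, and leave the other things on the bench where they are.

Things in the scene. Friction and masses are not known exactly. Their poses are not given: they have to be found in the camera images.
- basket: Loose steel wire basket, 64 (x) x 90 (y) x 40 mm tall, 0.26 to 0.46 kg; its lowest 4 mm are 3 mm smaller all round. Origin: centre of its underside, z up. A bail rises from the middle of its two short sides to a flat crossbar; an upright black grip stands on the bar. The same turned half round.
- basket_bar (a point): Middle of the underside of the basket's crossbar, 120 mm above the basket's origin. Bar: along the basket's y, 86 mm long, 10 mm wide, 8 mm thick. A 10 mm round neck rises from its middle to the grip.
- basket_grip (a point): Point to grasp: inside the black upright grip, 16 mm (x) x 24 mm (y) x 50 mm tall, which spans 188 to 238 mm above the basket's origin; this point is at 218 mm.
- stand: Fixed hook stand: base plate 115 x 100 x 8 mm, post 64 mm to +x of its origin, 209 mm tall. Origin on the bench below the hanging crossbar, axes as the basket's within 3 degrees at the start. The hook's upturned tip is on the -x side: once lifted past it, the basket is drawn out along the stand's own -x. Delicate, as is the bath: forces over about 20 N harm them.
- stand_seat (a point): Top of the fixed 24 mm wide seat strap, 135 mm above the bench, on which the middle of the crossbar rests at the start. Arms of the hook run from here to the post, above the basket's rear half: draw the basket out at least 75 mm before raising it on.
- stand_tip_foot (a point): Fixed point at seat level at the middle of the upturned tip (5 mm thick, 16 mm wide), 11.5 mm to -x of the seat. The tip's top stands 22 to 52 mm above this point: tip and keeper are one guard, clamped on the post at a different height each time, NOT measured here: it has to be felt (or seen).
- stand_keeper_foot (a point): Fixed point at seat level below the keeper: two 8 mm wide sprung prongs, 30 mm apart, either side of the basket's neck, resting 2 mm above the tip's top at any guard height. The rising bar meets them, must push them up over 6 mm to pass the tip, and may push them 10 mm, to a hard stop. They yield at about 3 N, 5 N at the end.
- bath: Fixed white wash bath, housing 112 (x) x 140 (y) x 60 mm tall. Origin: centre of its underside. Open rectangular well in its top, 68 (x) x 94 (y) mm, 45 mm deep: the basket fits with 2 mm all round, its long side along the bath's y, either way round, and stands on the well's floor.
- bath_well (a point): Centre of the well's floor, 15 mm above the bench, axes as the bath. The basket's origin comes here when it is home.
- spool: Bystander: metal spool, 60 mm diameter, 44 mm tall, standing; origin under its centre.
- cleaner: Bystander: round black tip cleaner with brass wool, 76 mm diameter, 70 mm tall; origin under its centre.
- screwdriver: Bystander: screwdriver about 170 mm long lying along x between stand and bath; origin under its middle.
Things that resemble listed ones, but are neither listed nor needed, are in the scene too. What is meant by the stand is not yellow, and is the larger of those in its own colour.

How it is judged:
By the outcome, as a careful person would: the job done as asked, in the order asked, and still so for the second after the job is handed in, with the robot touching nothing.
It also fails if it takes over 61 s, if anything falls off the work surface, if the arm or the gripper's body presses on something with over 40 N, if the wrist force passes 120 N, or if a joint passes its speed limit or range.

## Working session

There is one attempt and no reset: what is moved stays moved. The work goes in short steps, Python scripts to look and compute and a shell command to move; the robot and the scene stay as the last step left them, time stands still between calls to the robot, and variables do not carry over. Pictures are saved under pics/ and viewed, at most 10 in all, crops included, and the job is handed in when it is done.

```bash
ls; mkdir -p pics; cat > h.py <<'E'
import numpy as np,cv2
from rig import observe,get_image,tips_ahead
def pts(im):
    d=im["depth"];h,w=d.shape
    u,v=np.meshgrid(np.arange(w),np.arange(h))
    n=cv2.undistortPoints(np.stack([u,v],-1).reshape(-1,1,2).astype(np.float64),im["K"],np.array(im["distortion"])).reshape(h,w,2)
    pc=np.dstack([n[...,0]*d,n[...,1]*d,d])
    E=np.array(im["extrinsics"]);return (pc-E[:3,3])@E[:3,:3]
def save(im,n):cv2.imwrite("pics/"+n,im["pixels"][...,::-1])
E
python3 - <<'E'
from h import *
import pickle
for n in("scene","top"):
    im=get_image(n);save(im,n+"1.png");pickle.dump(im,open(n+".pkl","wb"))
    print(n,np.round(im["K"],1).tolist(),np.round(im["extrinsics"],3).tolist(),(im["depth"]>0).mean())
o=observe();print(tips_ahead() if callable(tips_ahead) else tips_ahead,o["position"],np.round(o["tool_rot"],3).tolist(),o["time_s"],o["ft_force"])
E
```

```text
pics
scene [[591.7, 0.0, 318.7], [0.0, 591.7, 237.8], [0.0, 0.0, 1.0]] [[-0.868, 0.496, -0.022, 0.515], [0.368, 0.612, -0.701, -0.052], [-0.334, -0.616, -0.713, 1.523], [0.0, 0.0, 0.0, 1.0]] 0.9952604166666666
top [[514.0, 0.0, 321.5], [0.0, 514.0, 243.8], [0.0, 0.0, 1.0]] [[0.007, -1.0, 0.023, -0.076], [-0.984, -0.011, -0.178, 0.576], [0.178, -0.021, -0.984, 1.17], [0.0, 0.0, 0.0, 1.0]] 0.9959895833333333
0.022 [ 0.20794211 -0.50892877  0.25279068] [[0.926, 0.378, -0.0], [0.378, -0.926, 0.001], [0.0, -0.001, -1.0]] 0.1 [-0.38460982 -0.42715327 -0.36365299]
```

View pics/scene1.png

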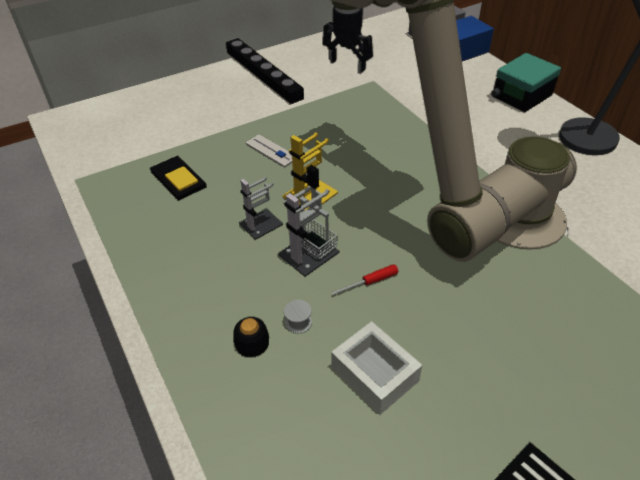

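View pics/top1.png

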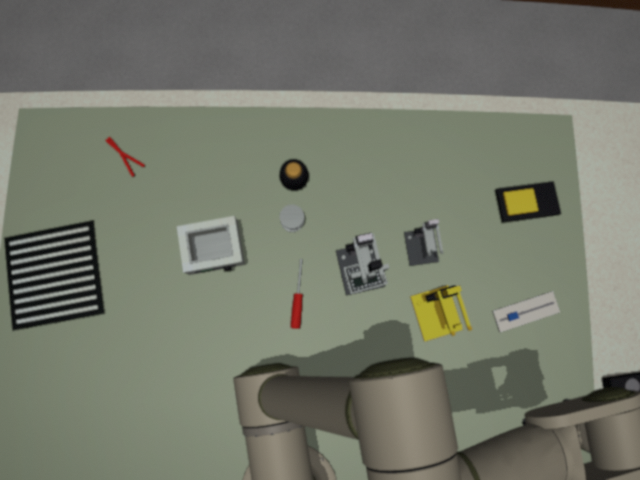

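Stand candidates are all in the top view: a grey one with the basket at (362,265), a smaller grey one at (425,242) and a yellow one at (440,312). I choose (362,265), which is not yellow, is the larger grey one and holds the basket. The bath is at (212,245).

```bash
python3 - <<'E'
from h import *
import pickle
S=pickle.load(open("scene.pkl","rb"));T=pickle.load(open("top.pkl","rb"))
P=pts(T);Q=pts(S)
for n,A,im,(u0,u1,v0,v1) in(("top",P,T,(325,400,220,300)),("scene",Q,S,(270,350,180,280))):
    a=A[v0:v1,u0:u1].reshape(-1,3);c=im["pixels"][v0:v1,u0:u1].reshape(-1,3).astype(int)
    for lo,hi in((.003,.013),(.03,.06),(.125,.15),(.15,.185),(.185,.2),(.2,.215),(.215,.235),(.235,.26),(.26,.3)):
        m=(a[:,2]>lo)&(a[:,2]<hi)
        if m.sum()>3: print(n,lo,hi,m.sum(),"mean",a[m].mean(0).round(4),"rng",a[m].min(0).round(3),a[m].max(0).round(3),"rgb",c[m].mean(0).round())
    m=(a[:,2]>.1)&(c.max(1)<45)
    print("dark",m.sum(),a[m].mean(0).round(4),a[m].min(0).round(4),a[m].max(0).round(4))
# bath
a=P[205:285,165:255].reshape(-1,3);m=(a[:,2]>.054)&(a[:,2]<.066)
print("rim top",m.sum(),a[m].mean(0),cv2.minAreaRect((a[m][:,:2]*1000).astype(np.float32)))
m=(a[:,2]>.01)&(a[:,2]<.02);print("floor",m.sum(),np.median(a[m],0))
a=Q[310:420,320:430].reshape(-1,3);m=(a[:,2]>.054)&(a[:,2]<.066)
print("rim sc",m.sum(),a[m].mean(0),cv2.minAreaRect((a[m][:,:2]*1000).astype(np.float32)))
c1=cv2.resize(S["pixels"][175:280,260:350],None,fx=4.4,fy=4.4,interpolation=cv2.INTER_CUBIC)
c2=cv2.resize(T["pixels"][220:305,325:400],None,fx=5.3,fy=5.3,interpolation=cv2.INTER_CUBIC)
h=min(c1.shape[0],c2.shape[0]);cv2.imwrite("pics/crop1.png",np.hstack([c1[:h],c2[:h]])[...,::-1])
E
```

```text
top 0.003 0.013 1487 mean [ 0.5443 -0.1651  0.0059] rng [ 0.449 -0.266  0.003] [ 0.648 -0.081  0.013] rgb [107. 113. 102.]
top 0.03 0.06 209 mean [ 0.4952 -0.1663  0.0474] rng [ 0.461 -0.226  0.03 ] [ 0.563 -0.124  0.06 ] rgb [ 98. 102. 100.]
top 0.125 0.15 349 mean [ 0.5256 -0.1644  0.1369] rng [ 0.487 -0.216  0.125] [ 0.567 -0.124  0.148] rgb [119. 123. 121.]
top 0.15 0.185 138 mean [ 0.5179 -0.1664  0.18  ] rng [ 0.472 -0.198  0.151] [ 0.575 -0.135  0.185] rgb [116. 120. 118.]
top 0.185 0.2 312 mean [ 0.5312 -0.1632  0.1879] rng [ 0.472 -0.2    0.185] [ 0.578 -0.135  0.2  ] rgb [114. 118. 115.]
top 0.2 0.215 97 mean [ 0.5588 -0.1587  0.2084] rng [ 0.493 -0.182  0.203] [ 0.573 -0.143  0.213] rgb [147. 145. 150.]
top 0.215 0.235 24 mean [ 0.4971 -0.1704  0.2245] rng [ 0.492 -0.185  0.215] [ 0.506 -0.162  0.235] rgb [46. 47. 47.]
top 0.235 0.26 112 mean [ 0.5017 -0.1741  0.2513] rng [ 0.493 -0.187  0.235] [ 0.513 -0.162  0.257] rgb [41. 43. 43.]
dark 136 [ 0.5188 -0.1582  0.2042] [ 0.4925 -0.183   0.1151] [ 0.5639 -0.1245  0.2572]
scene 0.003 0.013 3197 mean [ 0.4918 -0.2234  0.0064]
[... 514 characters left out ...]
79 -0.134  0.2  ] rgb [92. 92. 85.]
scene 0.2 0.215 130 mean [ 0.5472 -0.1595  0.2088] rng [ 0.494 -0.187  0.2  ] [ 0.574 -0.14   0.215] rgb [96. 91. 88.]
scene 0.215 0.235 47 mean [ 0.5075 -0.1676  0.2212] rng [ 0.495 -0.184  0.215] [ 0.569 -0.158  0.231] rgb [12. 11. 10.]
dark 286 [ 0.5535 -0.1443  0.171 ] [ 0.4519 -0.3077  0.1022] [0.9746 0.715  1.0619]
rim top 1680 [0.57292382 0.19655172 0.05968766] ((573.7559814453125, 196.57611083984375), (113.93757629394531, 140.67718505859375), 11.36001205444336)
floor 884 [0.57694202 0.19990424 0.01527911]
rim sc 2368 [0.57659738 0.20020203 0.06049885] ((574.7265014648438, 195.623046875), (117.35865020751953, 144.30996704101562), 10.461018562316895)
```

View pics/crop1.png

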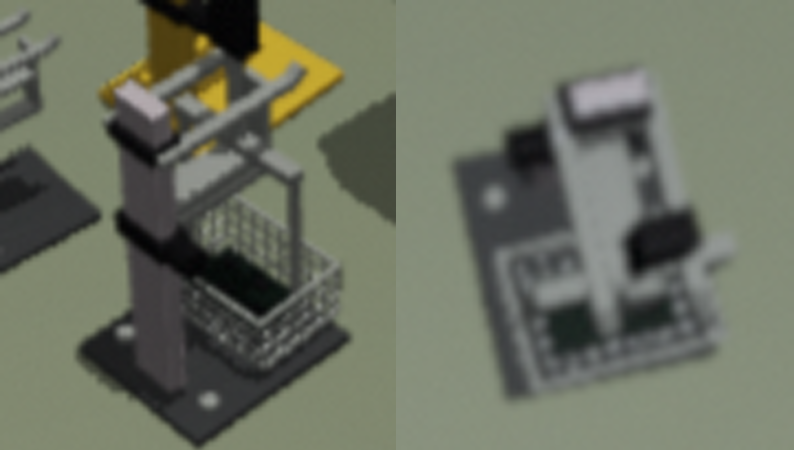

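The crop confirms it: a grey stand with the wire basket hanging on it, and the black upright grip at about top-view (452,287). In the crop the grip stands in front of the post and between the hook's prongs.

```bash
cat > stand.py <<'E'
from h import *
def stand(P,C,box,tag):
    u0,u1,v0,v1=box
    a=P[v0:v1,u0:u1].reshape(-1,3);c=C[v0:v1,u0:u1].reshape(-1,3).astype(int)
    def rect(m,n):
        if m.sum()>5:print(tag,n,m.sum(),"z",a[m][:,2].mean().round(4),"mean",a[m].mean(0).round(4),np.round(sum(map(lambda t:list(np.atleast_1d(t)),cv2.minAreaRect((a[m][:,:2]*1000).astype(np.float32))),[]),1))
    x,y,z=a.T
    near=np.hypot(x-.502,y+.174)<.03
    rect((z>.245)&near,"griptop")
    rect((z>.203)&(z<.215)&(x>.545)&(c.min(1)>90),"posttop")
    rect((z>.183)&(z<.195)&(c.min(1)>60),"keeper+tip")
    rect((z>.131)&(z<.141),"seat")
    rect((z>.004)&(z<.0115)&(c.max(1)<85)&(abs(x-.53)<.08)&(abs(y+.16)<.08),"base")
    rect((z>.045)&(z<.062)&(c.min(1)>60),"basketrim")
    rect((z>.14)&(z<.150),"bartop")
    # line fit of keeper top
    m=(z>.183)&(z<.195);
    return a,c
E
python3 - <<'E'
from stand import *
import pickle
S=pickle.load(open("scene.pkl","rb"));T=pickle.load(open("top.pkl","rb"))
stand(pts(T),T["pixels"],(325,400,220,305),"top");stand(pts(S),S["pixels"],(270,350,175,280),"scene")
P=pts(T).reshape(-1,3);
m=(P[:,2]>.15)&(np.hypot(P[:,0]-.42,P[:,1]+.33)<.1);print("yellow max z",P[m].max(0))
E
```

```text
top griptop 103 z 0.2523 mean [ 0.5022 -0.1746  0.2523] [ 502.5 -175.1   15.8   25.    15.9]
top posttop 88 z 0.2086 mean [ 0.5638 -0.158   0.2086] [ 564.2 -157.9   12.2   30.7   12.9]
top keeper+tip 339 z 0.1867 mean [ 0.5277 -0.1636  0.1867] [ 525.2 -167.   102.    46.5   12.9]
top seat 212 z 0.136 mean [ 0.531  -0.1662  0.136 ] [ 515.  -161.4   76.2   75.2   38.8]
top base 362 z 0.008 mean [ 0.532  -0.1415  0.008 ] [ 526.4 -163.2  111.2   92.5   14.9]
top basketrim 137 z 0.0547 mean [ 0.4927 -0.168   0.0547] [ 515.4 -172.3   90.4   91.6   15.8]
top bartop 110 z 0.1431 mean [ 0.5015 -0.1704  0.1431] [ 507.9 -167.3   72.9   72.    51.7]
scene posttop 56 z 0.2107 mean [ 0.5654 -0.1569  0.2107] [ 565.6 -156.8   12.2   31.4   12.3]
scene keeper+tip 241 z 0.1876 mean [ 0.5228 -0.1603  0.1876] [ 525.9 -167.6   99.    51.5   12.7]
scene seat 245 z 0.1366 mean [ 0.5287 -0.1654  0.1366] [ 548.7 -210.    87.   186.9   22.6]
scene base 585 z 0.0086 mean [ 0.54   -0.1483  0.0086] [ 528.5 -165.3  118.8  104.6   16.8]
scene basketrim 187 z 0.0535 mean [ 0.5105 -0.1588  0.0535] [ 479.2 -211.7  217.   106.3   55.4]
scene bartop 186 z 0.1446 mean [ 0.516  -0.1668  0.1446] [ 528.6 -177.6   83.7   88.    83.7]
yellow max z [ 0.4682163  -0.31717757  0.21359089]
```

```bash
python3 -m creep '[{"trans":[0, 0, -0.05], "aperture":0.06}, {"trans":[0, 0, -0.05], "aperture":0.06}, {"trans":[0.05, 0, 0], "turn":5, "aperture":0.06}, {"trans":[0.05, 0, 0], "turn":5, "aperture":0.06}, {"trans":[0.05, 0, 0], "aperture":0.06}]' 30
```

```text
time_s: 0.6
position: [0.3522, -0.4639, 0.3536]
tool_rot: [[0.978, 0.208, 0.0], [0.208, -0.978, -0.0], [0.0, 0.0, -1.0]]
ft_force: [0.3, -0.4, -0.0]
grip_width: 0.0598
gripper_force: 0.0
```

```bash
python3 -m creep '[{"trans":[0.0296, -0.0359, 0], "aperture":0.06}, {"trans":[0.0296, -0.0359, 0], "aperture":0.06}, {"trans":[0.0296, -0.0359, 0], "aperture":0.06}, {"trans":[0.0296, -0.0359, 0], "aperture":0.06}, {"trans":[0.0296, -0.0359, 0], "aperture":0.06}, {"trans":[0.0296, -0.0359, 0], "aperture":0.06}, {"trans":[0.0296, -0.0359, 0], "aperture":0.06}, {"turn":-3.6, "aperture":0.06}, {"aperture":0.06}]'
python3 - <<'E'
from h import *
im=get_image("wrist");save(im,"w1.png")
a=pts(im).reshape(-1,3);x,y,z=a.T;c=im["pixels"].reshape(-1,3)
for n,m in(("grip",(z>.24)&(z<.265)&(np.hypot(x-.502,y+.174)<.03)),("post",(z>.203)&(z<.215)&(x>.545)),("keep",(z>.18)&(z<.196)&(abs(x-.53)<.08)&(abs(y+.16)<.05))):
    if m.sum()>5:print(n,m.sum(),a[m].mean(0).round(4),cv2.minAreaRect((a[m][:,:2]*1000).astype(np.float32)),np.percentile(z[m],[5,50,95]).round(4))
E
```

```text
time_s: 1.5
position: [0.5005, -0.1743, 0.353]
tool_rot: [[0.961, 0.275, -0.001], [0.275, -0.961, 0.0], [-0.001, -0.0, -1.0]]
ft_force: [-1.2, -0.3, 0.2]
grip_width: 0.0601
gripper_force: 0.0
grip 962 [ 0.5039 -0.1746  0.2512] ((501.8675231933594, -175.08180236816406), (17.25937843322754, 23.709758758544922), 15.492083549499512) [0.2431 0.2522 0.2535]
post 711 [ 0.5639 -0.158   0.2085] ((563.705810546875, -158.1309814453125), (12.185099601745605, 29.949769973754883), 13.04295825958252) [0.2072 0.2085 0.2097]
keep 2766 [ 0.5334 -0.1641  0.1864] ((524.557861328125, -167.03414916992188), (102.61266326904297, 46.20827865600586), 12.996638298034668) [0.1846 0.186  0.1893]
```

View pics/w1.png

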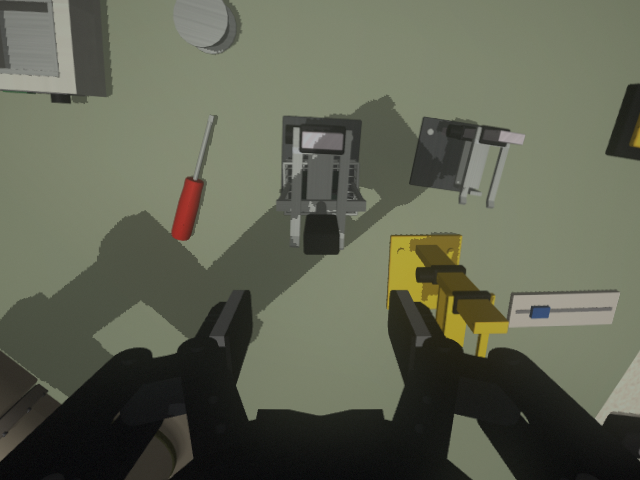

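The wrist view shows the grip at about (322,233) with free space on either side for both fingers. The grip is at (0.502, -0.175) with yaw 15.7°, and the stand's yaw is 13.0°. I'll descend and grasp.

```bash
python3 -m creep '[{"trans":[0.001, 0.001, 0.04], "aperture":0.06}, {"trans":[0, 0, 0.04], "aperture":0.06}, {"trans":[0, 0, 0.03], "aperture":0.06}, {"trans":[0, 0, 0.007], "aperture":0.06}, {"aperture":0.05}]' 35; python3 -m creep '[{"aperture":0.035}, {"aperture":0.022}, {"aperture":0.015}, {"aperture":0.015}, {"aperture":0.015}]' 45
```

```text
time_s: 2.05
position: [0.5012, -0.1768, 0.2362]
tool_rot: [[0.963, 0.271, -0.001], [0.271, -0.963, 0.001], [-0.001, -0.001, -1.0]]
ft_force: [-0.2, 0.1, 0.3]
grip_width: 0.0503
gripper_force: 0.0
time_s: 2.55
position: [0.5019, -0.1762, 0.2381]
tool_rot: [[0.962, 0.273, 0.003], [0.273, -0.962, -0.002], [0.002, 0.002, -1.0]]
ft_force: [-1.7, 1.3, 6.9]
grip_width: 0.0235
gripper_force: 44.4
```

```bash
python3 -m creep '[{"trans":[0, 0, -0.003], "aperture":0.015}, {"trans":[0, 0, -0.003], "aperture":0.015}, {"trans":[0, 0, -0.003], "aperture":0.015}, {"aperture":0.015}]'; python3 -m creep '[{"trans":[0, 0, -0.003], "aperture":0.015}, {"trans":[0, 0, -0.003], "aperture":0.015}, {"trans":[0, 0, -0.003], "aperture":0.015}, {"aperture":0.015}, {"aperture":0.015}]'
```

```text
time_s: 2.95
position: [0.5015, -0.1762, 0.2457]
tool_rot: [[0.962, 0.273, 0.0], [0.273, -0.962, -0.0], [0.0, 0.001, -1.0]]
ft_force: [-0.0, -0.1, -2.5]
grip_width: 0.0235
gripper_force: 44.1
time_s: 3.45
position: [0.5014, -0.1761, 0.2544]
tool_rot: [[0.962, 0.273, 0.0], [0.273, -0.962, -0.0], [0.0, 0.0, -1.0]]
ft_force: [0.6, -0.8, -3.4]
grip_width: 0.0233
gripper_force: 44.2
```

```bash
for i in 1; do python3 -m creep '[{"trans":[0, 0, -0.003], "aperture":0.015}, {"trans":[0, 0, -0.003], "aperture":0.015}, {"trans":[0, 0, -0.002], "aperture":0.015}, {"aperture":0.015}]' | egrep 'posi|ft_'; done; python3 -m creep '[{"trans":[0, 0, -0.002], "aperture":0.015}, {"trans":[0, 0, -0.002], "aperture":0.015}, {"aperture":0.015}]' | egrep 'posi|ft_';python3 -m creep '[{"trans":[0, 0, -0.002], "aperture":0.015}, {"trans":[0, 0, -0.002], "aperture":0.015}, {"aperture":0.015}]' | egrep 'posi|ft_'
```

```text
position: [0.5016, -0.1761, 0.2627]
ft_force: [-0.1, 0.7, -3.3]
position: [0.5015, -0.1761, 0.2666]
ft_force: [-0.4, 0.7, -3.2]
position: [0.5015, -0.1761, 0.2707]
ft_force: [0.0, 0.1, -2.1]
```

```bash
python3 -m creep '[{"trans":[0, 0, -0.002], "aperture":0.015}, {"aperture":0.015}]' | egrep 'posi|ft_'; python3 -m creep '[{"trans":[0, 0, -0.002], "aperture":0.015}, {"aperture":0.015}]' | egrep 'posi|ft_'; python3 -m creep '[{"trans":[0, 0, -0.001], "aperture":0.015}, {"aperture":0.015}]' | egrep 'posi|ft_'
```

```text
position: [0.5015, -0.1761, 0.2726]
ft_force: [0.4, 0.2, -2.3]
position: [0.5015, -0.1761, 0.2746]
ft_force: [-0.1, -0.5, -2.3]
position: [0.5014, -0.176, 0.2751]
ft_force: [1.1, -0.8, -5.5]
```

```bash
python3 -m creep '[{"aperture":0.015}, {"aperture":0.015}]' | egrep 'posi|ft_'; python3 -m creep '[{"trans":[0, 0, -0.001], "aperture":0.015}, {"aperture":0.015}]' | egrep 'posi|ft_'; python3 -m creep '[{"trans":[0, 0, -0.001], "aperture":0.015}, {"aperture":0.015}]' | egrep 'posi|ft_'; python3 -m creep '[{"trans":[0, 0, -0.001], "aperture":0.015}, {"aperture":0.015}]' | egrep 'posi|ft_'
python3 - <<'E'
from h import *
for n in("scene","wrist"):
    im=get_image(n);save(im,n+"2.png");a=pts(im).reshape(-1,3);x,y,z=a.T
    m=(z>.18)&(z<.205)&(abs(x-.53)<.07)&(abs(y+.165)<.035)
    print(n,m.sum(),np.histogram(z[m],bins=np.arange(.18,.206,.002)))
    if n=="scene":cv2.imwrite("pics/c2.png",cv2.resize(im["pixels"][165:275,260:360],None,fx=5,fy=5,interpolation=cv2.INTER_CUBIC)[...,::-1])
E
```

```text
position: [0.5014, -0.1761, 0.2751]
ft_force: [-0.1, -0.0, -5.6]
position: [0.5014, -0.176, 0.2763]
ft_force: [0.3, 0.7, -6.2]
position: [0.5014, -0.176, 0.2774]
ft_force: [0.2, 0.3, -5.9]
position: [0.5014, -0.176, 0.2784]
ft_force: [0.3, -0.0, -7.4]
scene 495 (array([16, 19, 51, 46, 88, 95, 79, 48, 15, 13, 10, 10]), array([0.18 , 0.182, 0.184, 0.186, 0.188, 0.19 , 0.192, 0.194, 0.196,
       0.198, 0.2  , 0.202, 0.204]))
wrist 6206 (array([ 160,  860,  123,  282, 3267,  973,  396,   23,   19,   34,   23,
         29]), array([0.18 , 0.182, 0.184, 0.186, 0.188, 0.19 , 0.192, 0.194, 0.196,
       0.198, 0.2  , 0.202, 0.204]))
```

View pics/c2.png

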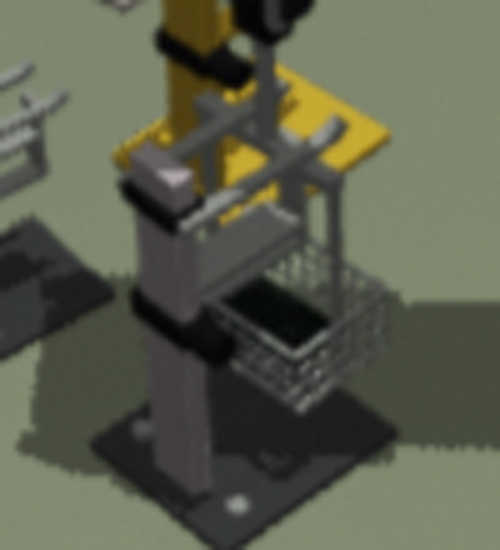

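The crop shows the bar up under both prongs. The wrist depth puts the keeper 3.3 mm above rest, which matches contact at TCP z≈0.275, so I'll continue to 8 mm of push.

```bash
python3 -m creep '[{"trans":[0, 0, -0.001], "aperture":0.015}, {"trans":[0, 0, -0.001], "aperture":0.015}, {"aperture":0.015}]' | egrep 'posi|ft_'; python3 -m creep '[{"trans":[0, 0, -0.001], "aperture":0.015}, {"trans":[0, 0, -0.001], "aperture":0.015}, {"aperture":0.015}, {"aperture":0.015}]' | egrep 'posi|ft_'
python3 - <<'E'
from h import *
im=get_image("wrist");a=pts(im).reshape(-1,3);x,y,z=a.T
m=(z>.18)&(z<.205)&(abs(x-.53)<.07)&(abs(y+.165)<.035)
print(np.histogram(z[m],bins=np.arange(.18,.206,.002))[0],a[m&(z>.186)&(z<.199)].mean(0))
o=observe();print(o["ft_force"],o["position"])
E
```

```text
position: [0.5014, -0.1761, 0.2804]
ft_force: [-0.4, -0.6, -6.3]
position: [0.5014, -0.1761, 0.2823]
ft_force: [0.5, 0.3, -6.5]
[  81   75  150  888  110  367 3159 1060  387   26   18   27] [ 0.5287326  -0.16417112  0.19250885]
[ 0.40405994  0.97690391 -7.23654039] [ 0.50141693 -0.17605799  0.28227337]
```

```bash
python3 -m creep '[{"trans":[0, 0, -0.0008], "aperture":0.015}, {"aperture":0.015}]' | egrep 'posi|ft_'; python3 -m creep '[{"trans":[-0.003, -0.0002, 0], "aperture":0.015}, {"trans":[-0.003, -0.0001, 0], "aperture":0.015}, {"aperture":0.015}]' | egrep 'posi|ft_'; python3 -m creep '[{"trans":[-0.002, -0.0001, 0], "aperture":0.015}, {"trans":[-0.002, -0.0001, 0], "aperture":0.015}, {"aperture":0.015}]' | egrep 'posi|ft_'
```

```text
position: [0.5014, -0.1761, 0.2832]
ft_force: [-0.5, -0.5, -6.6]
position: [0.4955, -0.1776, 0.2833]
ft_force: [2.6, -0.9, -7.9]
position: [0.4915, -0.1784, 0.2832]
ft_force: [1.5, 0.9, -7.8]
```

```bash
python3 -m creep '[{"trans":[-0.004, -0.0002, 0], "aperture":0.015}, {"trans":[-0.004, -0.0002, 0], "aperture":0.015}, {"aperture":0.015}]' | egrep 'posi|ft_'; python3 -m creep '[{"trans":[-0.005, -0.0003, 0], "aperture":0.015}, {"trans":[-0.005, -0.0002, 0], "aperture":0.015}, {"aperture":0.015}]' | egrep 'posi|ft_'; python3 -m creep '[{"trans":[-0.01, -0.0005, 0], "aperture":0.015}, {"trans":[-0.01, -0.0005, 0], "aperture":0.015}, {"aperture":0.015}]' | egrep 'posi|ft_'; python3 -m creep '[{"trans":[-0.015, -0.0007, 0], "aperture":0.015}, {"trans":[-0.02, -0.001, 0], "aperture":0.015}, {"trans":[-0.02, -0.001, 0], "aperture":0.015}, {"aperture":0.015}]' | egrep 'posi|ft_'
```

```text
position: [0.4833, -0.1802, 0.2832]
ft_force: [1.7, -0.3, -7.4]
position: [0.4727, -0.1824, 0.283]
ft_force: [-3.7, -0.5, -5.9]
position: [0.4536, -0.1872, 0.2837]
ft_force: [-1.0, 0.3, -3.2]
position: [0.3996, -0.1995, 0.2837]
ft_force: [-0.1, -0.4, -3.1]
```

```bash
python3 -m creep '[{"trans":[0, 0, -0.02], "aperture":0.015}, {"trans":[0, 0, -0.03], "aperture":0.015}, {"trans":[0, 0, -0.02], "aperture":0.015}, {"trans":[0.007, -0.02, 0], "aperture":0.015}, {"trans":[0.015, -0.041, 0], "aperture":0.015}, {"trans":[0.015, -0.041, 0], "aperture":0.015}, {"trans":[0.015, -0.041, 0], "aperture":0.015}, {"trans":[0.015, -0.041, 0], "aperture":0.015}, {"trans":[0.015, -0.041, 0], "aperture":0.015}, {"trans":[0.008, -0.02, 0], "aperture":0.015}]' | egrep 'posi|ft_|rot'; python3 -m creep '[{"turn":4.5, "aperture":0.015}, {"aperture":0.015}, {"aperture":0.015}]' | egrep 'posi|ft_|rot'
python3 - <<'E'
from h import *
import pickle
for n in("top","scene","wrist"):
    im=get_image(n);save(im,n+"3.png");pickle.dump(im,open(n+"3.pkl","wb"))
    a=pts(im).reshape(-1,3);x,y,z=a.T
    m=(z>.055)&(z<.065)&(np.hypot(x-.574,y-.196)<.1);f=(z>.011)&(z<.019)&(np.hypot(x-.574,y-.196)<.05)
    for k,q in(("rim",m),("floor",f)):
        if q.sum()>20:print(n,k,q.sum(),cv2.minAreaRect((a[q][:,:2]*1000).astype(np.float32)))
im=np.hstack([cv2.imread(f"pics/{n}3.png") for n in("top","wrist")]);cv2.imwrite("pics/tw3.png",cv2.resize(im,(800,300)))
E
```

```text
position: [0.4207, 0.0641, 0.3536]
tool_rot: [[0.961, 0.275, 0.002], [0.275, -0.961, 0.001], [0.002, -0.0, -1.0]]
ft_force: [-0.6, -1.1, -3.0]
position: [0.421, 0.061, 0.3533]
tool_rot: [[0.98, 0.198, 0.0], [0.198, -0.98, -0.0], [0.0, 0.0, -1.0]]
ft_force: [0.3, -0.4, -2.5]
top rim 970 ((581.2010498046875, 198.06735229492188), (98.35894012451172, 140.55215454101562), 10.88651180267334)
top floor 540 ((578.0444946289062, 199.3736114501953), (60.436424255371094, 86.00141906738281), 11.913586616516113)
scene rim 2293 ((574.6146240234375, 196.22320556640625), (116.99018859863281, 144.32325744628906), 10.938864707946777)
scene floor 716 ((565.8404541015625, 185.1904296875), (49.39991760253906, 78.810546875), 11.640314102172852)
wrist rim 5653 ((557.5340576171875, 193.36480712890625), (81.46018981933594, 142.10166931152344), 10.798473358154297)
wrist floor 4356 ((576.2579345703125, 200.13568115234375), (62.32836151123047, 88.5205078125), 11.171011924743652)
```

View pics/tw3.png

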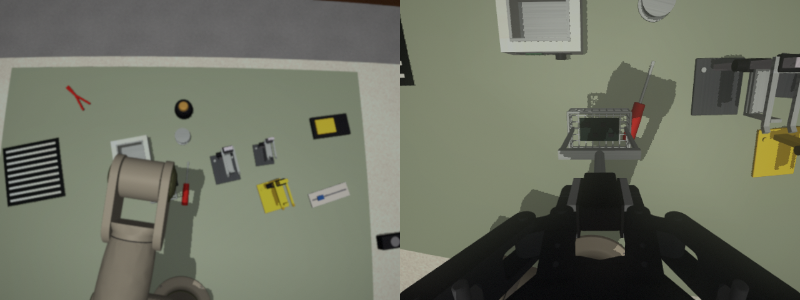

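```bash
cat > rel.py <<'E'
from h import *
def rel(im,o):
    a=pts(im).reshape(-1,3);R=np.array(o["tool_rot"]);p=np.array(o["position"])
    t=(a-p)@R*1000   # tool frame mm; t[:,2] down
    z=t[:,2];near=(abs(t[:,0])<60)&(abs(t[:,1])<60)
    # basket origin at z=221; rim top 181; bar top 93..101
    for n,lo,hi in(("rim",176,187),("bar",89,97),("griptop",-22,-12)):
        m=near&(z>lo)&(z<hi)
        if m.sum()>20:
            q=t[m];r=cv2.minAreaRect(q[:,:2].astype(np.float32));print(n,m.sum(),"zmed",np.median(q[:,2]).round(1),np.round([*r[0],*r[1],r[2]],1),"x",np.percentile(q[:,0],[1,99]).round(1),"y",np.percentile(q[:,1],[1,99]).round(1))
E
python3 - <<'E'
from rel import *
import pickle
o=observe()
for n in("wrist","scene"): print(n);rel(pickle.load(open(n+"3.pkl","rb")),o)
im=pickle.load(open("wrist3.pkl","rb"));cv2.imwrite("pics/w3c.png",cv2.resize(im["pixels"][150:330,220:420],None,fx=4,fy=3.3)[...,::-1][:600])
E
```

```text
wrist
rim 774 zmed 183.8 [ 5.8 -0.7 90.4 52.7 90. ] x [-19.8  32.1] y [-45.7  44.3]
bar 1830 zmed 95.6 [ 0.3 -0.1 11.1 86.4  0.1] x [-4.8  5.6] y [-42.3  42.1]
griptop 4218 zmed -14.6 [ 1.4  0.9 25.6 67.4  0.1] x [-9.4 13.5] y [-28.6  30.6]
scene
rim 228 zmed 182.4 [ 1.3  0.1 91.3 68.3 88.5] x [-31.9  34.5] y [-45.4  45. ]
bar 189 zmed 94.2 [ 1.2  0.1 15.9 87.5  0.4] x [-5.2  8.8] y [-42.6  42.8]
griptop 136 zmed -16.0 [ 5.7  2.4 24.2 59.  11.4] x [-8.2 14.4] y [-26.3  24. ]
```

View pics/w3c.png

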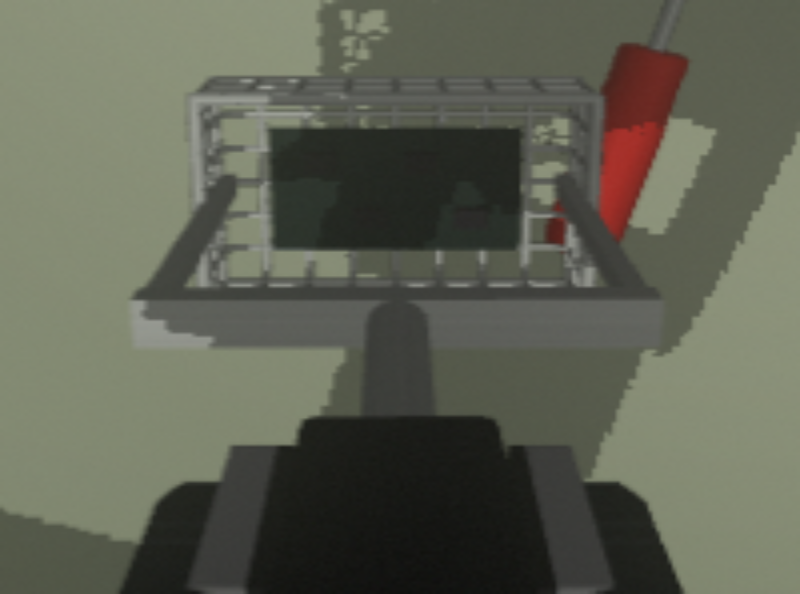

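The crop shows the basket hanging upright and square in the gripper, its bar centred on the tool axis to within 0.5 mm. I'll go over the bath next.

```bash
python3 -m creep '[{"trans":[0.02, -0.011, 0], "aperture":0.015}, {"trans":[0.035, -0.02, 0], "aperture":0.015}, {"trans":[0.035, -0.02, 0], "aperture":0.015}, {"trans":[0.035, -0.02, 0], "aperture":0.015}, {"trans":[0.032, -0.02, 0], "aperture":0.015}, {"trans":[0.0197, -0.011, 0], "turn":0.3, "aperture":0.015}, {"trans":[0, 0, 0.02], "aperture":0.015}, {"trans":[0, 0, 0.02], "aperture":0.015}, {"aperture":0.015}, {"aperture":0.015}]' | egrep 'posi|ft_|rot'
python3 - <<'E'
from rel import *
import pickle
o=observe();print(o["position"],o["tool_rot"][0])
R=np.array(o["tool_rot"]);p=np.array(o["position"])
for n in("wrist","scene","top"):
    im=get_image(n);pickle.dump(im,open(n+"4.pkl","wb"));save(im,n+"4.png")
    print(n);rel(im,o)
    a=pts(im).reshape(-1,3);t=(a-p)@R*1000;z=a[:,2]
    m=(z>.055)&(z<.064)&(np.hypot(*(t[:,:2].T))<95)
    if m.sum()>20:
        q=t[m];r=cv2.minAreaRect(q[:,:2].astype(np.float32));print("bath rim tool",m.sum(),np.round([*r[0],*r[1],r[2]],1))
        for nm,s in(("+x",(abs(q[:,1])<35)&(q[:,0]>20)),("-x",(abs(q[:,1])<35)&(q[:,0]<-20)),):
            if s.sum()>10:print(nm,np.percentile(q[s,0],[1,99]).round(1))
        for nm,s in(("+y",(abs(q[:,0])<25)&(q[:,1]>30)),("-y",(abs(q[:,0])<25)&(q[:,1]<-30))):
            if s.sum()>10:print(nm,np.percentile(q[s,1],[1,99]).round(1))
im=np.hstack([cv2.imread("pics/wrist4.png")[60:360,170:470],cv2.imread("pics/scene4.png")[280:430,300:450].repeat(2,0).repeat(2,1)]);cv2.imwrite("pics/ws4.png",im)
E
```

```text
position: [0.5743, 0.1953, 0.3136]
tool_rot: [[0.982, 0.191, 0.0], [0.191, -0.982, 0.0], [0.0, -0.0, -1.0]]
ft_force: [0.8, 0.1, -2.7]
[0.57425403 0.19533876 0.31361891] [9.81621833e-01 1.90836480e-01 1.18890496e-04]
wrist
rim 769 zmed 183.9 [ 5.7 -0.3 90.4 53.  90. ] x [-20.1  32.1] y [-45.2  44.5]
bar 1817 zmed 95.7 [ 0.7  0.1 10.7 86.1  0. ] x [-4.4  5.8] y [-42.   42.4]
griptop 4222 zmed -14.5 [ 1.6  1.2 25.2 79.2  0.3] x [-9.5 13.5] y [-28.6  30.8]
bath rim tool 5138 [  6.   -1.3 140.4  98.8  89.9]
+x [33.8 55.2]
-x [-39.8 -34.6]
+y [45.9 68.7]
-y [-71.2 -54.9]
scene
rim 275 zmed 182.1 [ 1.7  0.4 67.8 93.4  1.8] x [-30.8  35.3] y [-45.9  45.5]
bar 254 zmed 93.5 [ 2.3  0.7 87.3 14.3 89.6] x [-4.2  8. ] y [-42.3  43.4]
griptop 135 zmed -16.5 [ 5.1 -2.2 24.4 45.3 10.3] x [-7.2 13. ] y [-24.3  19.6]
bath rim tool 1682 [ 1.000e-01 -5.000e-01  1.443e+02  1.157e+02  9.000e+01]
+x [34.9 57.9]
-x [-55.7 -32.9]
+y [45.9 71.4]
-y [-72.  -47.5]
top
rim 113 zmed 183.0 [ 1.1 15.8 65.4 57.1  0.4] x [-31.2  33.5] y [-11.1  44.3]
bar 84 zmed 94.3 [ 0.8 23.9 37.9 10.7 88.4] x [-4.4  6.1] y [ 5.7 42.2]
bath rim tool 840 [ -0.3  17.1 103.6 113.5  89.6]
+x [33.3 56.1]
-x [-57.  -34.7]
+y [45.7 68.9]
```

View pics/ws4.png

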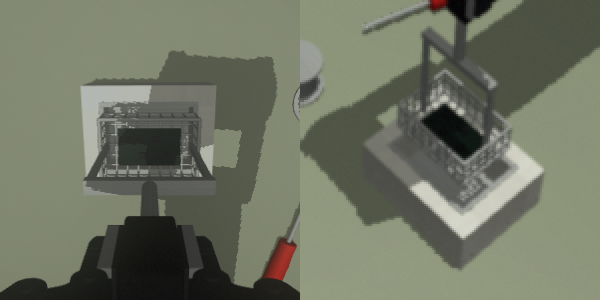

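The picture shows the basket square over the well. The measured offset is about 1 mm in each of the tool's x and y, so I'll correct that and lower it.

```bash
python3 -m creep '[{"trans":[-0.001, -0.0009, 0.01], "aperture":0.015}, {"trans":[0, 0, 0.01], "aperture":0.015}, {"trans":[0, 0, 0.008], "aperture":0.015}, {"aperture":0.015}, {"aperture":0.015}]' | egrep 'posi|ft_'; for i in 1; do python3 -m creep '[{"trans":[0, 0, 0.002], "aperture":0.015}, {"trans":[0, 0, 0.002], "aperture":0.015}, {"aperture":0.015}]' | egrep 'posi|ft_'; done; python3 -m creep '[{"trans":[0, 0, 0.002], "aperture":0.015}, {"trans":[0, 0, 0.001], "aperture":0.015}, {"aperture":0.015}]' | egrep 'posi|ft_'
```

```text
position: [0.5729, 0.1964, 0.285]
ft_force: [-0.7, 0.1, -2.8]
position: [0.5728, 0.1964, 0.2809]
ft_force: [-0.2, -0.3, -3.6]
position: [0.5728, 0.1964, 0.2779]
ft_force: [0.0, -1.0, -2.7]
```

```bash
for i in 1; do python3 -m creep '[{"trans":[0, 0, 0.001], "aperture":0.015}, {"trans":[0, 0, 0.001], "aperture":0.015}, {"aperture":0.015}]' | egrep 'posi|ft_';done; python3 -m creep '[{"trans":[0, 0, 0.001], "aperture":0.015}, {"trans":[0, 0, 0.001], "aperture":0.015}, {"aperture":0.015}]' | egrep 'posi|ft_'; python3 -m creep '[{"trans":[0, 0, 0.002], "aperture":0.015}, {"trans":[0, 0, 0.002], "aperture":0.015}, {"aperture":0.015}]' | egrep 'posi|ft_'; python3 -m creep '[{"trans":[0, 0, 0.002], "aperture":0.015}, {"trans":[0, 0, 0.002], "aperture":0.015}, {"aperture":0.015}]' | egrep 'posi|ft_'
```

```text
position: [0.5728, 0.1964, 0.2759]
ft_force: [0.1, 0.2, -2.8]
position: [0.5728, 0.1964, 0.274]
ft_force: [0.1, -0.9, -2.5]
position: [0.5727, 0.1964, 0.2697]
ft_force: [-0.5, 0.7, -3.2]
position: [0.5728, 0.1964, 0.2658]
ft_force: [-0.0, -0.5, -2.9]
```

Entering freely, with no contact force.

```bash
python3 -m creep '[{"trans":[0, 0, 0.003], "aperture":0.015}, {"trans":[0, 0, 0.003], "aperture":0.015}, {"trans":[0, 0, 0.003], "aperture":0.015}, {"aperture":0.015}]' | egrep 'posi|ft_';python3 -m creep '[{"trans":[0, 0, 0.003], "aperture":0.015}, {"trans":[0, 0, 0.003], "aperture":0.015}, {"trans":[0, 0, 0.003], "aperture":0.015}, {"aperture":0.015}]' | egrep 'posi|ft_'; python3 -m creep '[{"trans":[0, 0, 0.002], "aperture":0.015}, {"trans":[0, 0, 0.002], "aperture":0.015}, {"trans":[0, 0, 0.002], "aperture":0.015}, {"aperture":0.015}]' | egrep 'posi|ft_'
```

```text
position: [0.5727, 0.1964, 0.2565]
ft_force: [0.8, 0.2, -3.4]
position: [0.5727, 0.1964, 0.2476]
ft_force: [0.1, 0.6, -3.4]
position: [0.5727, 0.1964, 0.2418]
ft_force: [0.4, -0.6, -3.2]
```

```bash
python3 -m creep '[{"trans":[0, 0, 0.001], "aperture":0.015}, {"trans":[0, 0, 0.001], "aperture":0.015}, {"aperture":0.015}]' | egrep 'posi|ft_';python3 -m creep '[{"trans":[0, 0, 0.001], "aperture":0.015}, {"aperture":0.015}]' | egrep 'posi|ft_'; python3 -m creep '[{"trans":[0, 0, 0.001], "aperture":0.015}, {"aperture":0.015}]' | egrep 'posi|ft_'
```

```text
position: [0.5728, 0.1964, 0.24]
ft_force: [0.1, -0.4, -2.9]
position: [0.5728, 0.1964, 0.239]
ft_force: [-0.2, -0.6, -3.8]
position: [0.5729, 0.1965, 0.2385]
ft_force: [-1.0, 0.0, -0.1]
```

```bash
python3 -m creep '[{"trans":[0, 0, 0.0005], "aperture":0.015}, {"aperture":0.015}]' | egrep 'posi|ft_'; python3 -m creep '[{"aperture":0.03}, {"aperture":0.045}, {"aperture":0.05}, {"aperture":0.05}]'; python3 -m creep '[{"trans":[0, 0, -0.01], "aperture":0.05}, {"trans":[0, 0, -0.03], "aperture":0.05}, {"trans":[0, 0, -0.04], "aperture":0.05}, {"trans":[0, 0, -0.04], "aperture":0.05}, {"aperture":0.05}]'
python3 - <<'E'
from h import *
o=observe();im=get_image("wrist");save(im,"w5.png")
a=pts(im).reshape(-1,3);x,y,z=a.T
for n,lo,hi in(("bartop",.139,.148),("griptop",.247,.258),("basketrim",.052,.0575),("bathrim",.0585,.064)):
    m=(z>lo)&(z<hi)&(np.hypot(x-.574,y-.197)<.1)
    if m.sum()>20:print(n,m.sum(),np.median(z[m]),cv2.minAreaRect((a[m][:,:2]*1000).astype(np.float32)))
s=get_image("scene");save(s,"s5.png");cv2.imwrite("pics/f5.png",np.hstack([cv2.resize(cv2.imread("pics/w5.png"),(400,300)),cv2.resize(cv2.imread("pics/s5.png")[120:420,200:600],(400,300))]))
E
```

```text
position: [0.573, 0.1965, 0.2384]
ft_force: [-0.3, 0.0, 5.1]
time_s: 16.2
position: [0.5729, 0.1963, 0.2374]
tool_rot: [[0.982, 0.191, -0.0], [0.191, -0.982, -0.0], [-0.0, 0.0, -1.0]]
ft_force: [-0.6, 0.0, 0.4]
grip_width: 0.0499
gripper_force: 0.0
time_s: 16.7
position: [0.5735, 0.1966, 0.3643]
tool_rot: [[0.981, 0.191, 0.011], [0.191, -0.982, 0.002], [0.012, 0.001, -1.0]]
ft_force: [-1.1, -0.9, 0.0]
grip_width: 0.0501
gripper_force: 0.0
bartop 870 0.14259087673226684 ((573.1525268554688, 197.46426391601562), (10.457605361938477, 85.56539916992188), 11.093011856079102)
griptop 804 0.25235786691705925 ((573.3969116210938, 196.9158935546875), (16.12164306640625, 23.928998947143555), 11.006443977355957)
basketrim 549 0.054484326652258025 ((576.4125366210938, 202.37852478027344), (106.07522583007812, 137.67120361328125), 5.431046485900879)
bathrim 5140 0.05977880003547033 ((573.2896118164062, 196.48764038085938), (111.95808410644531, 140.46522521972656), 11.039202690124512)
```

View pics/f5.png

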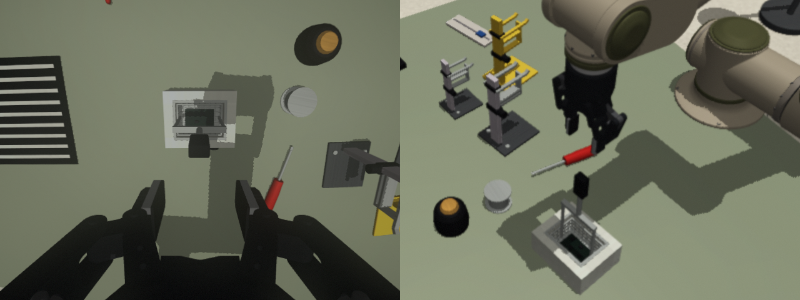

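The picture shows the basket standing in the well at wrist view (200,125), with the gripper clear of it and the bystanders in place. The bar top is at 142.6 mm (143 expected), the grip top at 252 mm (253 expected), and the basket is centred in the bath, so it is home.

```bash
python3 -m creep '[{"aperture":0.05}, {"aperture":0.05}, {"aperture":0.05}]' | head -2; python3 -c "
from rig import close_job;print(close_job())"
```

```text
time_s: 17.1
position: [0.5728, 0.1964, 0.3568]
the job is handed in; nothing more can be done
None
```

The basket is off its hook and fully home in the wash bath's well, released, with the gripper clear and the other things left in place; the job was handed in at about 17 s.

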